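# Draw a long straightedge out of a short-opening desk drawer

## Task

One of the two drawers of the desk-top unit, both a little open, holds the long aluminium straightedge: pull that drawer fully open and take the straightedge out. It is much longer than the opening, so raise its near end and draw it out on the slant from under the unit's top. Finish while still holding it in the gripper, still and roughly level, all of it at least 10 cm above the top of the unit; leave the other drawer and everything on the desk where they are, and the other things in their drawers.

Things in the scene. Friction and masses are not known exactly. Their poses are not given: they have to be found in the camera images.
- unit: Low dark-wood drawer unit, fixed, 448 mm wide, 374 deep, 92 high, two drawers side by side. Origin on the desk under the middle of its front edge; x into the unit (away from the robot), y to its left, z up. Its top board (z 80 to 92 mm) begins at unit x = 0; books and a brass globe are fixed on it behind x = 205 mm. Drawers centred at unit y +109 mm (left) and -109 mm (right) slide out along -x.
- drawer_left (a joint): Opening q of the left (+y) drawer, m: 0 shut, 0.15 fully open at its stop; starts 0.065 to 0.095; 2 N friction, stays put. In the unit frame its front panel spans x = -q-18 mm to -q, top edge z = 78 mm; inside x = -q to 352 mm - q, 190 mm wide, floor z = 24 mm, side and rear walls up to z = 60 mm. So fully open, only 150 x 190 mm lies free of the top board.
- drawer_right (a joint): The same for the right (-y) drawer.
- left_pull (a point): Middle of the left drawer's bar pull: dark metal bar 10 mm thick, 114 mm long along unit y, 52 mm above the desk, centre 35 mm in front of the panel, 30 mm free behind it; thin posts 42 mm either side of the middle carry it. Moves with the drawer.
- right_pull (a point): The same point on the right drawer's bar pull.
- straightedge: Long aluminium straightedge, about 120 g: plate 310 x 40 x 4 mm, with a raised rib 12 wide, 12 high, 290 long along its middle (16 mm high in all). Origin: centre of its underside; x along it (+x = end deeper in the unit), z up. Lies flat on a drawer floor, lengthwise within 3 degrees, about 88 mm left or right of the unit's middle. Grip the rib (tips then stop on the plate) or the plate.
- near_end (a point): Middle of the underside of the straightedge's near (-x) end, 155 mm from its origin.
- short_ruler: Plain flat wooden ruler, 200 x 30 x 5 mm, in the other drawer. Bystander. Origin at the centre of its underside, x along its length.
- stapler: Black stapler, 125 x 36 x 44 mm, lying along the outer side of the left drawer. Bystander. Origin at the centre of its underside.
- clip_box: Cardboard box of clips, 75 x 40 x 26 mm, along the outer side of the right drawer. Bystander. Origin at the centre of its underside.
- mug: Blue ceramic mug, 80 mm across, 95 mm high, on the desk to the left of the unit. Bystander. Origin at the centre of its underside.
- mouse: Black computer mouse, 106 x 60 x 32 mm, on the desk to the right. Bystander. Origin at the centre of its underside.
- notebook: Grey notebook with a pen on it, 148 x 105 x 14 mm, on the desk to the right of the unit. Bystander. Origin at the centre of its underside.
- calculator: Grey desk calculator, 145 x 80 x 18 mm, on the desk to the left of the unit. Bystander. Origin at the centre of its underside.

How it is judged:
On the way, in this order (a step that is already met when the one before it is completed fails the run):
1. the drawer in which the straightedge lies is fully open (within 12 mm of its stop) (((y of straightedge in the frame of unit above 0 m and value of joint drawer_left above 0.138 m) or (y of straightedge in the frame of unit below 0 m and value of joint drawer_right above 0.138 m))), for 0.1 s.
2. the gripper holds the straightedge on the slant (more than 6 degrees) with its near end raised and its far half still under the unit's top (contact force between the fingers and straightedge above 1 N and angle between straightedge's own z axis and vertical above 0.105 rad and x of straightedge in the frame of unit above -0.1 m and height (world z) of straightedge below 0.1 m and height (world z) of near_end above 0.06 m), for 0.05 s.
At the end, for the whole second after the job is handed in: The gripper holds the straightedge at rest (below 0.03 m/s), level within 15 degrees, its near end and middle over 180 mm above the desk (88 mm above the unit's top), clear of the unit; the short ruler, stapler and clip box lie in their drawers; nothing on the desk has moved by 30 mm (contact force between the fingers and straightedge above 1 N and height (world z) of each of near_end, straightedge above 0.18 m and angle between straightedge's own z axis and vertical below 0.26 rad and linear speed of straightedge below 0.03 m/s and angular speed of straightedge below 0.3 rad/s and contact force between straightedge and unit below 0.1 N and height (world z) of each of short_ruler, stapler, clip_box below 0.06 m and distance of each of mug, mouse, notebook, calculator from where it was at the start of the episode below 0.03 m); the arm keeps its last pose, push and grip.
It fails at once if both drawers have been moved by more than 25 mm (the drawer without the straightedge was to be left alone) (distance of each of left_pull, right_pull from where it was at the start of the episode above 0.025 m).
It fails at once if the short ruler, the stapler or the clip box has been lifted out of its drawer (height (world z) of any of short_ruler, stapler, clip_box above 0.08 m).
It fails at once if the mug, mouse, notebook or calculator has been moved by more than 30 mm (distance of any of mug, mouse, notebook, calculator from where it was at the start of the episode above 0.03 m).
It also fails if it takes over 54 s, if anything falls off the work surface, if the arm or the gripper's body presses on something with over 40 N, if the wrist force passes 120 N, or if a joint passes its speed limit or range.

## Robot

A 6-joint arm with a two-finger parallel gripper is mounted at the origin on the work surface. World frame = base frame: x ahead of the robot, y to its left, z up, the work surface at z = 0. Lengths are in m, angles in rad, forces in N, time in s.
With the tool pointing down it reaches from about 0.4 to 0.825 m from the base axis. Payload 7 kg.
Tool frame: the origin (TCP) lies midway between the tips of the shut fingers; the grasp point (between the pads) lies hold_point_z behind it (hold_point_z is the distance from the TCP to the grasp point, in m); z points along the fingers, y is the line along which they close (so a half turn about z gives the same grasp; the last joint's range is limited). The gripper opens to 88 mm and grips with 3 to 60 N. Pads are 19 mm wide; open, the fingers measure 130 mm over their backs; the gripper's body (78 mm by 193 mm) begins 47 mm behind the grasp point.
Start: joints at [1.621, 0.359, 0.012, 0, -1.224, -0.288], TCP at [0.159, 0.656, 0.227] pointing down, gripper open.
Joint ranges: [-3.07, 3.07], [-1.43, 2.12], [-1.02, 1.25], [-3.03, 1.67], [-3.05, -0], [-3.03, 3.03]. Speed limits (rad/s): [2.39, 2.39, 3.01, 3.14, 3.14, 3.14].

## Interface

Orientations are given as [roll, pitch, yaw] about the fixed x, y, z axes, in that order (R = Rz(yaw) Ry(pitch) Rx(roll)).
In Python, from station import * gives the robot as it stands.
- The arm moves only by the tool apply_moves, never from a script. Its argument "steps" is a list of rows, each an object with "translation": the shift along the world's x, y, z scaled (see below), a list of three; "rotation": the turn, a rotation vector about the world's x, y, z scaled (see below), a list of three. A call has exactly 10 rows; each row is the pose to reach, as a shift and turn from the pose commanded when the call began; what a row does not reach only later rows make up. The controller multiplies each number of a shift by 250 mm and each number of a turn by 30 degrees. A row lasts 1/12 s, in which the tool goes at most 41.7 mm and 7.16 degrees, less where a joint would pass 70% of its speed; a pose out of reach is approached as far as the arm can. A call with a number of a shift or a turn outside -1 to 1 is refused whole. A call with a gripper value outside its range is refused whole. "jaw" is the closure, from -1 (fully open) to 1 (shut), so that 0 is half open, set as the call begins (left out, the last holds). The fingers move at their own pace and stop on an object; "newtons" is the grip in N (left out, the last holds). Time passes only in rows, so rows that repeat a pose let the fingers close, or fill a call up. It gives the time, the measured TCP pose, the force, the opening and the grip force at its end, in the units of the state.
- get_state(): the state, without advancing time (a new reading comes with each control period).
- grab_frame(name): name is "scene" or "top"; returns the picture (400x640x3 uint8, blue, green, red); there is no depth.
- camera_model(name): a dict with "fx", "fy", "cx", "cy" (pixels), "k1" (the pictures are not rectified: a ray, as slopes to the right and down, at radius r is drawn at 1 + k1 r^2 times it, then the intrinsics apply), "xyz" and "rotation" of the camera in the world. Camera axes: x right, y down, z forward; pixel columns grow to the right and rows downward; lengths in m; the calibration is good to about 2 mm. A picture is of the moment at which its call begins. camera_model takes no time and is no camera call.
- job_done(): hands the job in; it is judged then, once.
The state is a dict: "t": time; "q": joint angles; "qd": joint speeds; "joint_efforts": joint torques, N m; "eef_pos": TCP position; "ee_rot": TCP orientation; "force": force on the tool from outside, world axes, zero at the start; "moment": the same for the moment, N m; "width": finger opening in m; "gripper_force": force on a finger pad.
Only numpy, scipy, OpenCV 4.12 (cv2) and the standard library are available. Lean on these libraries where they do the work, as an engineer would, in place of code of your own. Each camera call takes 0.05 s, during which the arm holds its last target. There are 200 camera calls.

## Working session

There is one attempt and no reset: what is moved stays moved. The work goes in short steps, Python scripts to look and compute and a tool call to move; the robot and the scene stay as the last step left them, time stands still between calls to the robot, and variables do not carry over. Pictures are saved under pics/ and viewed, at most 10 in all, crops included, and the job is handed in when it is done.

Besides the shell and the picture viewer there is one more tool, called after "Request:" in YAML: its name, and indented under it one key for each argument. apply_moves: Moves the arm, as the interface text tells. Shifts and turns lie within -1 to 1; 1 stands for 250 mm of shift or 30 degrees of turn. Its arguments: {"type":"object","properties":{"steps":{"type":"array"},"jaw":{"type":"number"},"newtons":{"type":"number"}},"required":["steps"]}

```bash
mkdir -p pics; ls
python3 - <<'E'
from station import *
import cv2
for n in("scene","top"):
    cv2.imwrite(f"pics/{n}0.png",grab_frame(n)); print(n,camera_model(n))
s=get_state(); print({k:s[k] for k in("t","eef_pos","ee_rot","width")})
try: print(hold_point_z)
except Exception as e: print(e)
E
```

```text
pics
scene {'fx': 387.4795521042045, 'fy': 387.4795521042045, 'cx': 316.1954604659894, 'cy': 207.33672951331081, 'k1': -0.029035191872027955, 'xyz': array([ 1.27771867, -0.39755948,  0.92114553]), 'rotation': array([-2.37018642,  0.01898141,  1.07542441])}
top {'fx': 445.8428744242494, 'fy': 445.8428744242494, 'cx': 317.6833275787388, 'cy': 203.11463571268652, 'k1': -0.031482727940254675, 'xyz': array([ 0.29889511, -0.00968144,  1.43094482]), 'rotation': array([-2.96089847, -0.01281831, -1.57395925])}
{'t': 0.1, 'eef_pos': array([0.15892002, 0.65555597, 0.22570261]), 'ee_rot': array([ 3.14006204e+00, -1.28548148e-04, -2.37896684e-01]), 'width': 0.08736975729473678}
0.0188
```

View pics/scene0.png

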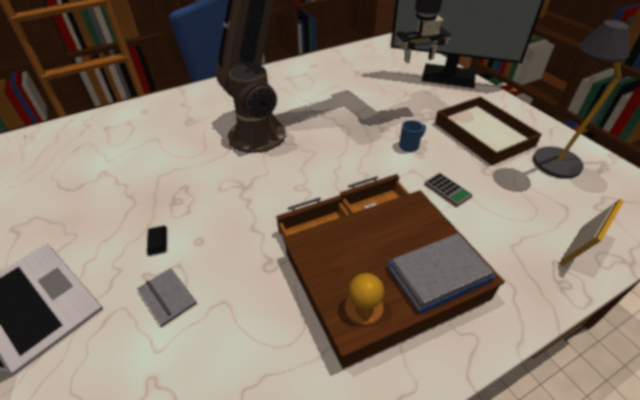

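View pics/top0.png

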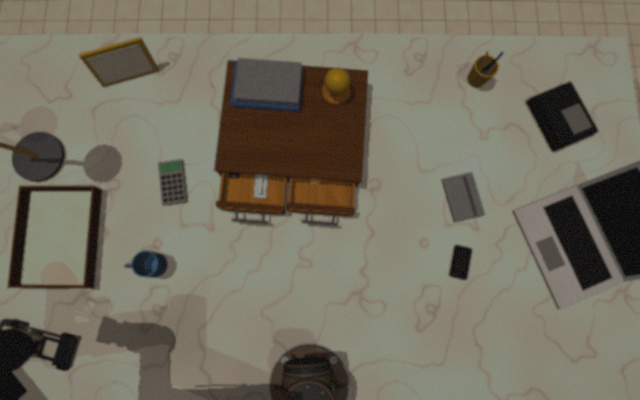

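The top view shows both drawers open. The left one (image left, +y) holds a bright object near pixel (261,186), and the right one shows a little wood-coloured thing. I'll zoom in.

```bash
cat > h.py <<'E'
from station import *
import numpy as np, cv2
from scipy.spatial.transform import Rotation as R
def ray(n,px):
    c=camera_model(n); d=(np.array(px,float)-[c['cx'],c['cy']])/[c['fx'],c['fy']]
    u=d.copy()
    for _ in range(20): u=d/(1+c['k1']*(u@u))
    return np.array(c['xyz']),R.from_euler('xyz',c['rotation']).apply([*u,1])
def at(n,px,z):
    o,d=ray(n,px); return o+d*(z-o[2])/d[2]
def proj(n,p):
    c=camera_model(n); v=R.from_euler('xyz',c['rotation']).inv().apply(np.array(p)-c['xyz'])
    u=v[:2]/v[2]; u=u*(1+c['k1']*(u@u)); return u*c['fx']+[c['cx'],c['cy']]
def crop(n,x0,y0,w,h,k,name):
    im=grab_frame(n)[y0:y0+h,x0:x0+w]; cv2.imwrite(f'pics/{name}.png',cv2.resize(im,None,fx=k,fy=k,interpolation=cv2.INTER_CUBIC))
E
python3 -c "
from h import *
crop('top',205,50,180,185,3.2,'c1')
for p in ((227,61),(368,70),(217,172),(365,185)): print(p,at('top',p,.092).round(4))
"
```

```text
(227, 61) [1.013  0.2655 0.092 ]
(368, 70) [ 0.9825 -0.1923  0.092 ]
(217, 172) [0.6414 0.2831 0.092 ]
(365, 185) [ 0.6001 -0.1736  0.092 ]
```

View pics/c1.png

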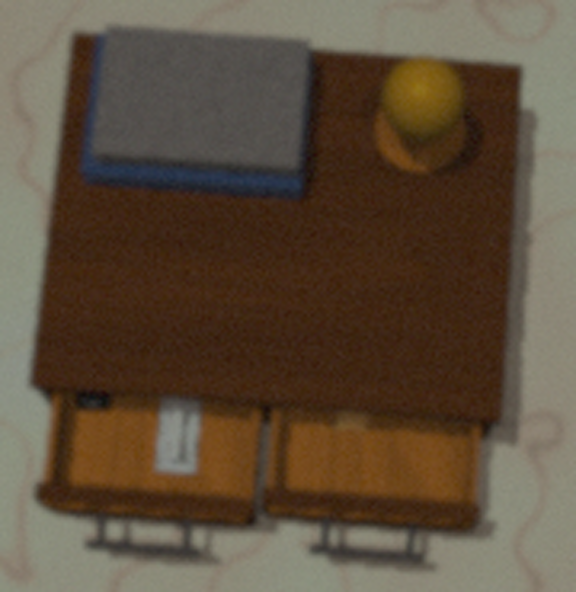

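The crop shows the straightedge in the left drawer: its near end is at crop (178,472), and its sides are at x 155–200. The left bar pull is at about crop (147,548). The top board's corners are at (75,35), (521,67), (35,388) and (497,420).

```bash
cat >> h.py <<'E'
def cp(p): return (205+(p[0]+.5)/3.2-.5, 50+(p[1]+.5)/3.2-.5)
E
python3 -c "
from h import *
from scipy.optimize import least_squares
loc=np.array([(374,224),(374,-224),(0,224),(0,-224)])/1e3
w=np.array([at('top',cp(p),.092)[:2] for p in ((75,35),(521,67),(35,388),(497,420))])
def T(v,l): c,s=np.cos(v[2]),np.sin(v[2]); return l@np.array([[c,s],[-s,c]])+v[:2]
r=least_squares(lambda v:(T(v,loc)-w).ravel(),[.62,.05,0]); v=r.x; print(v,np.degrees(v[2]),r.fun.round(4))
def inv(p): c,s=np.cos(v[2]),np.sin(v[2]); return (p-v[:2])@np.array([[c,-s],[s,c]])
for n,p,z in (('panelL front top',(40,505),.078),('panelR end',(250,520),.078),('pullL a',(88,545),.057),('pull b',(208,556),.057),('pull mid',(147,548),.057),('RpullM',(372,553),.057),('near L',(155,470),.028),('near R',(196,474),.028),('far l',(162,402),.028),('far R',(201,402),.028),('ribnear',(180,464),.04),('calc',(-40,400),.018)):
    a=at('top',cp(p),z); print(n,a.round(4),'unit',inv(a[:2]).round(4))
for n,p in(('mug',(148,264)),('calc',(173,183))):
    a=at('top',p,.05); print(n,a.round(3),inv(a[:2]).round(3))
"
```

```text
[ 0.62672112  0.06423285 -0.07525986] -4.312072403063736 [ 0.0021 -0.0025  0.0024  0.0033 -0.0013  0.     -0.0032 -0.0008]
panelL front top [0.5327 0.2814 0.078 ] unit [-0.1101  0.2095]
panelR end [0.5179 0.0795 0.078 ] unit [-0.1097  0.007 ]
pullL a [0.4968 0.2379 0.057 ] unit [-0.1426  0.1634]
pull b [0.486  0.1212 0.057 ] unit [-0.1447  0.0462]
pull mid [0.4938 0.1805 0.057 ] unit [-0.1412  0.106 ]
RpullM [ 0.4887 -0.0379  0.057 ] unit [-0.13   -0.1122]
near L [0.5768 0.1784 0.028 ] unit [-0.0584  0.1101]
near R [0.5727 0.1373 0.028 ] unit [-0.0594  0.0688]
far l [0.6468 0.173  0.028 ] unit [0.0118 0.1099]
far R [0.6468 0.1336 0.028 ] unit [0.0148 0.0707]
ribnear [0.5804 0.1521 0.04  ] unit [-0.0527  0.0842]
calc [0.6515 0.3799 0.018 ] unit [0.001  0.3166]
mug [0.361 0.494 0.05 ] [-0.297  0.408]
calc [0.616 0.431 0.05 ] [-0.038  0.365]
```

The fit is consistent to about 3 mm. The unit sits at (0.627, 0.064) with yaw -4.3°, and the left drawer is at q≈0.092. The straightedge is in the left drawer at unit y≈+0.089. The plan is to hook the left pull with shut fingers behind the bar, at about (0.510, 0.182).

Request:
apply_moves:
  steps:
    - {"translation": [0.05,-0.07,0],"rotation": [0,0,0.03]}
    - {"translation": [0.12,-0.16,0],"rotation": [0,0,0.06]}
    - {"translation": [0.2,-0.27,0],"rotation": [0,0,0.1]}
    - {"translation": [0.28,-0.38,0],"rotation": [0,0,0.14]}
    - {"translation": [0.36,-0.49,0],"rotation": [0,0,0.18]}
    - {"translation": [0.44,-0.6,0],"rotation": [0,0,0.22]}
    - {"translation": [0.52,-0.71,0],"rotation": [0,0,0.26]}
    - {"translation": [0.6,-0.82,0],"rotation": [0,0,0.29]}
    - {"translation": [0.66,-0.9,0],"rotation": [0,0,0.31]}
    - {"translation": [0.7,-0.95,0],"rotation": [0,0,0.31]}
  jaw: 1
  newtons: 20

```text
t: 0.98
eef_pos: [0.335, 0.4161, 0.2267]
ee_rot: [3.141, 0.0, -0.076]
force: [-0.6, -0.0, -0.9]
width: 0.0265
gripper_force: 0.0
```

Request:
apply_moves:
  steps:
    - {"translation": [0.05,-0.07,0],"rotation": [0,0,0]}
    - {"translation": [0.12,-0.16,0],"rotation": [0,0,0]}
    - {"translation": [0.2,-0.27,0],"rotation": [0,0,0]}
    - {"translation": [0.28,-0.38,-0.05],"rotation": [0,0,0]}
    - {"translation": [0.36,-0.49,-0.1],"rotation": [0,0,0]}
    - {"translation": [0.44,-0.6,-0.17],"rotation": [0,0,0]}
    - {"translation": [0.52,-0.71,-0.24],"rotation": [0,0,0]}
    - {"translation": [0.6,-0.82,-0.31],"rotation": [0,0,0]}
    - {"translation": [0.66,-0.9,-0.38],"rotation": [0,0,0]}
    - {"translation": [0.7,-0.945,-0.43],"rotation": [0,0,0]}

```text
t: 1.82
eef_pos: [0.5093, 0.1795, 0.1173]
ee_rot: [3.14, 0.002, -0.078]
force: [0.6, -0.5, 0.2]
width: 0.0
gripper_force: 0.0
```

```bash
python3 -c "
from h import *
crop('top',205,130,180,110,4,'c2')
print(proj('top',(.5093,.1795,.117)))"
```

```text
[248.33951641 212.94080114]
```

View pics/c2.png

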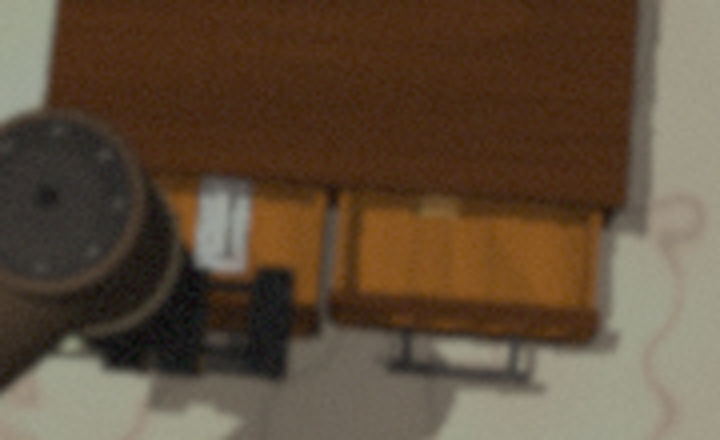

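The arm hides the pull (around crop (200,350)), so I can't check the alignment here. I'll descend slowly in two stages and watch the force.

Request:
apply_moves:
  steps:
    - {"translation": [0,0.005,-0.02],"rotation": [0,0,0]}
    - {"translation": [0,0.01,-0.06],"rotation": [0,0,0]}
    - {"translation": [0,0.01,-0.09],"rotation": [0,0,0]}
    - {"translation": [0,0.01,-0.12],"rotation": [0,0,0]}
    - {"translation": [0,0.01,-0.15],"rotation": [0,0,0]}
    - {"translation": [0,0.01,-0.18],"rotation": [0,0,0]}
    - {"translation": [0,0.01,-0.2],"rotation": [0,0,0]}
    - {"translation": [0,0.01,-0.22],"rotation": [0,0,0]}
    - {"translation": [0,0.01,-0.24],"rotation": [0,0,0]}
    - {"translation": [0,0.01,-0.25],"rotation": [0,0,0]}

```text
t: 2.7
eef_pos: [0.5088, 0.1847, 0.0559]
ee_rot: [3.141, 0.0, -0.075]
force: [-1.7, -0.1, 3.3]
width: 0.0006
gripper_force: 1.1
```

Request:
apply_moves:
  steps:
    - {"translation": [0,0,-0.01],"rotation": [0,0,0]}
    - {"translation": [0,0,-0.02],"rotation": [0,0,0]}
    - {"translation": [0,0,-0.03],"rotation": [0,0,0]}
    - {"translation": [0,0,-0.04],"rotation": [0,0,0]}
    - {"translation": [0,0,-0.05],"rotation": [0,0,0]}
    - {"translation": [0,0,-0.06],"rotation": [0,0,0]}
    - {"translation": [0,0,-0.07],"rotation": [0,0,0]}
    - {"translation": [0,0,-0.08],"rotation": [0,0,0]}
    - {"translation": [0,0,-0.08],"rotation": [0,0,0]}
    - {"translation": [0,0,-0.08],"rotation": [0,0,0]}

```text
t: 3.53
eef_pos: [0.5086, 0.1845, 0.0361]
ee_rot: [3.141, 0.001, -0.076]
force: [1.8, 0.8, -1.6]
width: 0.0003
gripper_force: 1.0
```

Request:
apply_moves:
  steps:
    - {"translation": [-0.02,0.0015,0],"rotation": [0,0,0]}
    - {"translation": [-0.05,0.004,0],"rotation": [0,0,0]}
    - {"translation": [-0.08,0.006,0],"rotation": [0,0,0]}
    - {"translation": [-0.11,0.008,0],"rotation": [0,0,0]}
    - {"translation": [-0.14,0.01,0],"rotation": [0,0,0]}
    - {"translation": [-0.17,0.013,0],"rotation": [0,0,0]}
    - {"translation": [-0.2,0.015,0],"rotation": [0,0,0]}
    - {"translation": [-0.22,0.017,0],"rotation": [0,0,0]}
    - {"translation": [-0.235,0.018,0],"rotation": [0,0,0]}
    - {"translation": [-0.245,0.019,0],"rotation": [0,0,0]}

```text
t: 4.37
eef_pos: [0.4528, 0.1894, 0.0372]
ee_rot: [-3.141, -0.008, -0.072]
force: [55.7, -27.6, -35.5]
width: 0.0005
gripper_force: 28.8
```

Request:
apply_moves:
  steps:
    - {"translation": [-0.005,0,0],"rotation": [0,0,0]}
    - {"translation": [-0.01,0.001,0],"rotation": [0,0,0]}
    - {"translation": [-0.015,0.001,0],"rotation": [0,0,0]}
    - {"translation": [-0.02,0.001,0],"rotation": [0,0,0]}
    - {"translation": [-0.02,0.001,0],"rotation": [0,0,0]}
    - {"translation": [-0.02,0.001,0],"rotation": [0,0,0]}
    - {"translation": [-0.02,0.001,0],"rotation": [0,0,0]}
    - {"translation": [-0.02,0.001,0],"rotation": [0,0,0]}
    - {"translation": [-0.02,0.001,0],"rotation": [0,0,0]}
    - {"translation": [-0.02,0.001,0],"rotation": [0,0,0]}

```text
t: 5.2
eef_pos: [0.4526, 0.1895, 0.0373]
ee_rot: [-3.14, -0.014, -0.072]
force: [71.4, -32.6, -44.1]
width: 0.0005
gripper_force: 36.7
```

The force is high, so the drawer is at its stop. I'll back off and rise.

Request:
apply_moves:
  steps:
    - {"translation": [0.02,-0.001,0],"rotation": [0,0,0]}
    - {"translation": [0.04,-0.002,0],"rotation": [0,0,0]}
    - {"translation": [0.05,-0.003,0],"rotation": [0,0,0]}
    - {"translation": [0.05,-0.003,0.02],"rotation": [0,0,0]}
    - {"translation": [0.05,-0.003,0.08],"rotation": [0,0,0]}
    - {"translation": [0.05,-0.003,0.16],"rotation": [0,0,0]}
    - {"translation": [0.05,-0.003,0.26],"rotation": [0,0,0]}
    - {"translation": [0.05,-0.003,0.38],"rotation": [0,0,0]}
    - {"translation": [0.05,0.1,0.5],"rotation": [0,0,0]}
    - {"translation": [0.05,0.2,0.6],"rotation": [0,0,0]}

```text
t: 6.03
eef_pos: [0.4543, 0.2397, 0.1894]
ee_rot: [-3.14, -0.001, -0.076]
force: [0.7, -0.0, -0.5]
width: 0.0006
gripper_force: 0.0
```

Request:
apply_moves:
  steps:
    - {"translation": [-0.05,0.1,0],"rotation": [0,0,0]}
    - {"translation": [-0.1,0.25,0],"rotation": [0,0,0]}
    - {"translation": [-0.15,0.4,0],"rotation": [0,0,0]}
    - {"translation": [-0.2,0.55,0],"rotation": [0,0,0]}
    - {"translation": [-0.25,0.65,0],"rotation": [0,0,0]}
    - {"translation": [-0.25,0.75,0],"rotation": [0,0,0]}
    - {"translation": [-0.25,0.8,0],"rotation": [0,0,0]}
    - {"translation": [-0.25,0.8,0],"rotation": [0,0,0]}
    - {"translation": [-0.25,0.8,0],"rotation": [0,0,0]}
    - {"translation": [-0.25,0.8,0],"rotation": [0,0,0]}
  jaw: 0.3

```text
t: 6.87
eef_pos: [0.3923, 0.4387, 0.1865]
ee_rot: [3.141, 0.001, -0.076]
force: [-0.4, 0.5, 0.6]
width: 0.0308
gripper_force: 0.0
```

```bash
python3 -c "
from h import *
crop('top',205,50,180,185,3.2,'c3')"
```

```text
(no output)
```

View pics/c3.png

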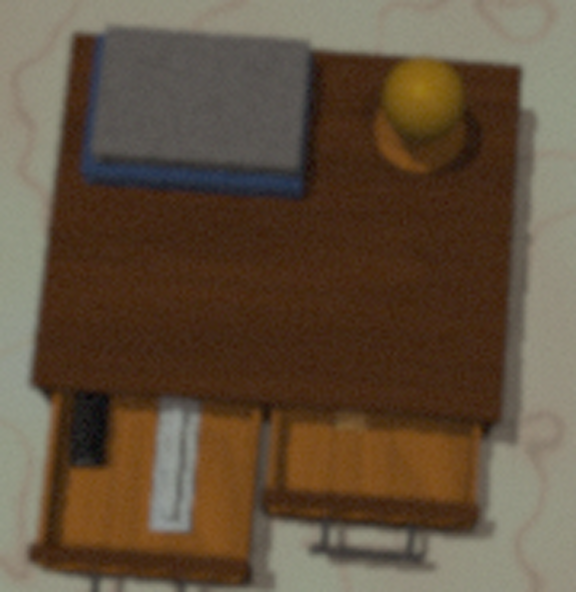

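The left drawer's panel now has its outer top edge at crop (32,565)–(250,580). The near end is at (149,529)–(190,533), and the straightedge enters under the board at (160–200,402). The stapler is at (90,430), well clear.

```bash
python3 -c "
from h import *
v=[.6267,.0642,-.0753]; c,s=np.cos(v[2]),np.sin(v[2])
def inv(p): return (p-np.array(v[:2]))@np.array([[c,-s],[s,c]])
for n,p,z in (('panL',(32,562),.078),('panR',(250,580),.078),('nL',(149,529),.028),('nR',(190,533),.028),('fl',(162,402),.028),('fR',(201,402),.028),('staplerR',(110,430),.068)):
    a=at('top',cp(p),z); print(n,a.round(4),'unit',inv(a[:2]).round(4))
f=lambda x,y:(v[0]+c*x-s*y,v[1]+s*x+c*y)
print(f(-.055,.0885))"
```

```text
panL [0.4775 0.287  0.078 ] unit [-0.1656  0.211 ]
panR [0.46   0.0789 0.078 ] unit [-0.1673  0.0021]
nL [0.517 0.183 0.028] unit [-0.1183  0.1102]
nR [0.513  0.1422 0.028 ] unit [-0.1193  0.0692]
fl [0.6468 0.173  0.028 ] unit [0.0118 0.11  ]
fR [0.6468 0.1336 0.028 ] unit [0.0148 0.0707]
staplerR [0.6087 0.2179 0.068 ] unit [-0.0295  0.152 ]
(np.float64(0.5785136079699763), np.float64(0.1565868043777295))
```

Request:
apply_moves:
  steps:
    - {"translation": [0.07,-0.11,0],"rotation": [0,0,0]}
    - {"translation": [0.15,-0.23,0],"rotation": [0,0,0]}
    - {"translation": [0.23,-0.35,0],"rotation": [0,0,0]}
    - {"translation": [0.31,-0.47,0],"rotation": [0,0,0]}
    - {"translation": [0.39,-0.59,0],"rotation": [0,0,0]}
    - {"translation": [0.47,-0.71,0],"rotation": [0,0,0]}
    - {"translation": [0.55,-0.83,0],"rotation": [0,0,0]}
    - {"translation": [0.6,-0.91,0],"rotation": [0,0,0]}
    - {"translation": [0.63,-0.95,0],"rotation": [0,0,0]}
    - {"translation": [0.65,-0.98,0],"rotation": [0,0,0]}

```text
t: 7.75
eef_pos: [0.5558, 0.1924, 0.1868]
ee_rot: [-3.141, -0.0, -0.078]
force: [0.8, 0.3, 0.2]
width: 0.0304
gripper_force: 0.0
```

Request:
apply_moves:
  steps:
    - {"translation": [0.03,-0.04,0],"rotation": [0,0,0]}
    - {"translation": [0.06,-0.08,-0.03],"rotation": [0,0,0]}
    - {"translation": [0.09,-0.14,-0.09],"rotation": [0,0,0]}
    - {"translation": [0.095,-0.142,-0.16],"rotation": [0,0,0]}
    - {"translation": [0.095,-0.142,-0.23],"rotation": [0,0,0]}
    - {"translation": [0.095,-0.142,-0.3],"rotation": [0,0,0]}
    - {"translation": [0.095,-0.142,-0.36],"rotation": [0,0,0]}
    - {"translation": [0.095,-0.142,-0.4],"rotation": [0,0,0]}
    - {"translation": [0.095,-0.142,-0.42],"rotation": [0,0,0]}
    - {"translation": [0.095,-0.142,-0.42],"rotation": [0,0,0]}

```text
t: 8.58
eef_pos: [0.5784, 0.1591, 0.0803]
ee_rot: [3.14, 0.002, -0.075]
force: [-0.3, 0.2, 0.8]
width: 0.0304
gripper_force: 0.0
```

Request:
apply_moves:
  steps:
    - {"translation": [0,0,-0.02],"rotation": [0,0,0]}
    - {"translation": [0,0,-0.05],"rotation": [0,0,0]}
    - {"translation": [0,0,-0.08],"rotation": [0,0,0]}
    - {"translation": [0,0,-0.11],"rotation": [0,0,0]}
    - {"translation": [0,0,-0.14],"rotation": [0,0,0]}
    - {"translation": [0,0,-0.16],"rotation": [0,0,0]}
    - {"translation": [0,0,-0.18],"rotation": [0,0,0]}
    - {"translation": [0,0,-0.19],"rotation": [0,0,0]}
    - {"translation": [0,0,-0.197],"rotation": [0,0,0]}
    - {"translation": [0,0,-0.197],"rotation": [0,0,0]}

```text
t: 9.42
eef_pos: [0.5789, 0.1592, 0.032]
ee_rot: [3.141, 0.0, -0.076]
force: [-0.5, -0.1, -0.5]
width: 0.0306
gripper_force: 0.0
```

Request:
apply_moves:
  steps:
    - {"translation": [0,0,0],"rotation": [0,0,0]}
    - {"translation": [0,0,0],"rotation": [0,0,0]}
    - {"translation": [0,0,0],"rotation": [0,0,0]}
    - {"translation": [0,0,0],"rotation": [0,0,0]}
    - {"translation": [0,0,0],"rotation": [0,0,0]}
    - {"translation": [0,0,0],"rotation": [0,0,0]}
    - {"translation": [0,0,0],"rotation": [0,0,0]}
    - {"translation": [0,0,0],"rotation": [0,0,0]}
    - {"translation": [0,0,0],"rotation": [0,0,0]}
    - {"translation": [0,0,0],"rotation": [0,0,0]}
  jaw: 1
  newtons: 50

```text
t: 10.25
eef_pos: [0.5792, 0.1593, 0.0326]
ee_rot: [-3.141, -0.0, -0.075]
force: [0.0, 1.1, 4.4]
width: 0.0113
gripper_force: 50.0
```

Grip is on the rib: 11.3 mm at 50 N. Next I'll tilt it 9.5° about its far end, which leaves about 5 mm below the board and 6 mm above the panel.

Request:
apply_moves:
  steps:
    - {"translation": [0,0,0.012],"rotation": [0,0,0]}
    - {"translation": [0.004,0,0.03],"rotation": [0.003,0.034,0]}
    - {"translation": [0.007,0,0.05],"rotation": [0.005,0.07,0]}
    - {"translation": [0.01,-0.001,0.07],"rotation": [0.008,0.11,0]}
    - {"translation": [0.013,-0.001,0.092],"rotation": [0.012,0.155,0]}
    - {"translation": [0.015,-0.001,0.113],"rotation": [0.015,0.196,0]}
    - {"translation": [0.017,-0.001,0.135],"rotation": [0.018,0.24,0]}
    - {"translation": [0.018,-0.001,0.155],"rotation": [0.021,0.28,0]}
    - {"translation": [0.018,-0.001,0.174],"rotation": [0.024,0.316,0]}
    - {"translation": [0.018,-0.001,0.174],"rotation": [0.024,0.316,0]}

```text
t: 11.08
eef_pos: [0.5842, 0.1589, 0.076]
ee_rot: [-3.141, 0.166, -0.076]
force: [0.7, -0.1, -0.5]
width: 0.0109
gripper_force: 50.0
```

```bash
python3 -c "
from h import *
crop('scene',250,130,200,130,4,'c4')
s=get_state();print(s['eef_pos'],s['ee_rot'],s['force'],s['width'],s['moment'])"
```

```text
[0.58382803 0.15885372 0.07553939] [-3.14146838  0.16588684 -0.07625247] [-0.50417162  0.2741326  -1.588799  ] 0.011430169351424286 [-0.11101076 -0.57362569  0.01676508]
```

View pics/c4.png

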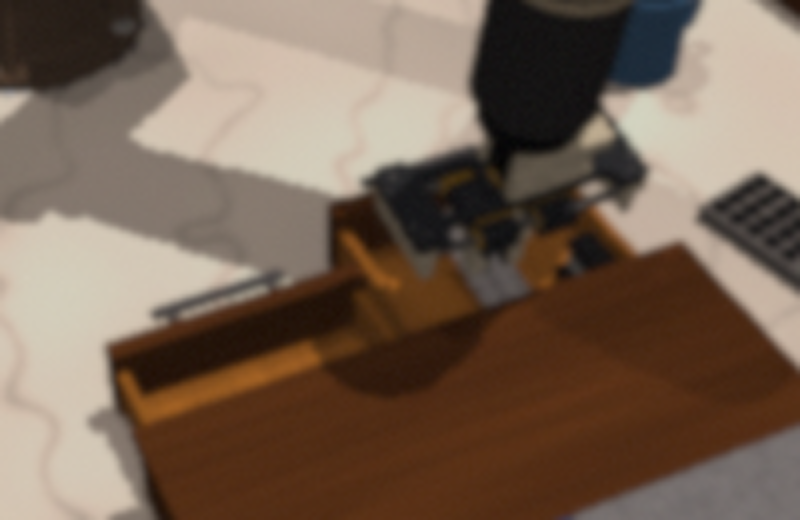

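The straightedge is held on the slant, visible at crop (495,280) entering under the board. The force reads about its own weight with no jamming. Next I'll draw it out along the slant.

Request:
apply_moves:
  steps:
    - {"translation": [-0.02,0.0015,0.0034],"rotation": [0,0,0]}
    - {"translation": [-0.06,0.0045,0.01],"rotation": [0,0,0]}
    - {"translation": [-0.1,0.0075,0.0167],"rotation": [0,0,0]}
    - {"translation": [-0.15,0.011,0.025],"rotation": [0,0,0]}
    - {"translation": [-0.2,0.015,0.0335],"rotation": [0,0,0]}
    - {"translation": [-0.25,0.019,0.042],"rotation": [0,0,0]}
    - {"translation": [-0.3,0.023,0.05],"rotation": [0,0,0]}
    - {"translation": [-0.35,0.0265,0.0585],"rotation": [0,0,0]}
    - {"translation": [-0.39,0.0295,0.065],"rotation": [0,0,0]}
    - {"translation": [-0.42,0.032,0.07],"rotation": [0,0,0]}

```text
t: 11.97
eef_pos: [0.4772, 0.1671, 0.0938]
ee_rot: [-3.141, 0.166, -0.075]
force: [-0.0, 0.1, -1.3]
width: 0.0116
gripper_force: 50.0
```

Request:
apply_moves:
  steps:
    - {"translation": [-0.02,0.0015,0.0034],"rotation": [0,0,0]}
    - {"translation": [-0.06,0.0045,0.01],"rotation": [0,0,0]}
    - {"translation": [-0.1,0.0075,0.0167],"rotation": [0,0,0]}
    - {"translation": [-0.15,0.011,0.025],"rotation": [0,0,0]}
    - {"translation": [-0.2,0.015,0.0335],"rotation": [0,0,0]}
    - {"translation": [-0.25,0.019,0.042],"rotation": [0,0,0]}
    - {"translation": [-0.3,0.023,0.05],"rotation": [0,0,0]}
    - {"translation": [-0.35,0.0265,0.0585],"rotation": [0,0,0]}
    - {"translation": [-0.4,0.03,0.067],"rotation": [0,0,0]}
    - {"translation": [-0.43,0.032,0.072],"rotation": [0,0,0]}

```text
t: 12.8
eef_pos: [0.3693, 0.175, 0.1117]
ee_rot: [-3.141, 0.166, -0.075]
force: [0.5, -0.0, -1.1]
width: 0.0112
gripper_force: 50.0
```

```bash
python3 -c "
from h import *
crop('scene',250,100,200,140,4,'c5')
s=get_state();print(s['eef_pos'],s['ee_rot'],s['force'],s['width'],s['moment'])"
```

```text
[0.36880045 0.17492816 0.11189115] [-3.14083169  0.16602805 -0.07493981] [-1.68909393 -1.45231213 -1.73904969] 0.011455126347627152 [-0.16057555 -0.13587064  0.04178511]
```

View pics/c5.png

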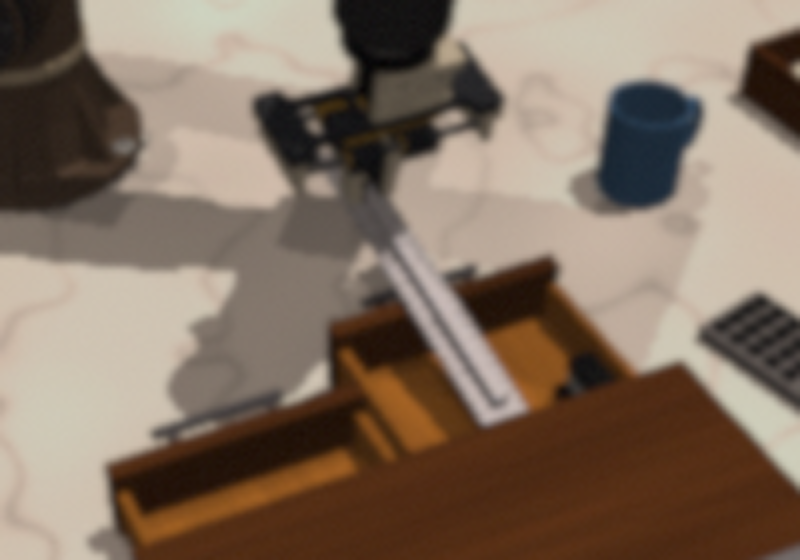

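The whole straightedge is out. Its far end, at crop (505,410), is just in front of the board edge. I'll lift straight up, then level it.

Request:
apply_moves:
  steps:
    - {"translation": [-0.01,0,0.02],"rotation": [0,0,0]}
    - {"translation": [-0.01,0,0.07],"rotation": [0,0,0]}
    - {"translation": [-0.01,0,0.13],"rotation": [0,0,0]}
    - {"translation": [-0.01,0,0.2],"rotation": [0,0,0]}
    - {"translation": [0,0,0.27],"rotation": [0,0,0]}
    - {"translation": [0,0,0.34],"rotation": [0,0,0]}
    - {"translation": [0,0,0.41],"rotation": [0,0,0]}
    - {"translation": [0,0,0.48],"rotation": [0,0,0]}
    - {"translation": [0,0,0.53],"rotation": [0,0,0]}
    - {"translation": [0,0,0.56],"rotation": [0,0,0]}

```text
t: 13.68
eef_pos: [0.3718, 0.1753, 0.2532]
ee_rot: [-3.14, 0.164, -0.075]
force: [0.7, 0.7, -1.6]
width: 0.0112
gripper_force: 50.0
```

Request:
apply_moves:
  steps:
    - {"translation": [0.01,0,0.01],"rotation": [-0.002,-0.03,0]}
    - {"translation": [0.04,0,0.02],"rotation": [-0.005,-0.07,0]}
    - {"translation": [0.07,0,0.03],"rotation": [-0.008,-0.11,0]}
    - {"translation": [0.1,0,0.04],"rotation": [-0.012,-0.16,0]}
    - {"translation": [0.12,0,0.05],"rotation": [-0.016,-0.21,0]}
    - {"translation": [0.14,0,0.06],"rotation": [-0.02,-0.26,0]}
    - {"translation": [0.15,0,0.07],"rotation": [-0.022,-0.29,0]}
    - {"translation": [0.16,0,0.08],"rotation": [-0.024,-0.316,0]}
    - {"translation": [0.16,0,0.08],"rotation": [-0.024,-0.316,0]}
    - {"translation": [0.16,0,0.08],"rotation": [-0.024,-0.316,0]}

```text
t: 14.52
eef_pos: [0.4108, 0.175, 0.2715]
ee_rot: [-3.141, -0.0, -0.075]
force: [-0.1, 0.3, -1.6]
width: 0.0112
gripper_force: 50.0
```

Request:
apply_moves:
  steps:
    - {"translation": [0,0,0],"rotation": [0,0,0]}
    - {"translation": [0,0,0],"rotation": [0,0,0]}
    - {"translation": [0,0,0],"rotation": [0,0,0]}
    - {"translation": [0,0,0],"rotation": [0,0,0]}
    - {"translation": [0,0,0],"rotation": [0,0,0]}
    - {"translation": [0,0,0],"rotation": [0,0,0]}
    - {"translation": [0,0,0],"rotation": [0,0,0]}
    - {"translation": [0,0,0],"rotation": [0,0,0]}
    - {"translation": [0,0,0],"rotation": [0,0,0]}
    - {"translation": [0,0,0],"rotation": [0,0,0]}

```text
t: 15.35
eef_pos: [0.411, 0.175, 0.2713]
ee_rot: [-3.142, -0.0, -0.075]
force: [0.5, 0.0, -0.8]
width: 0.0114
gripper_force: 50.0
```

```bash
python3 -c "
from h import *
cv2.imwrite('pics/s9.png',grab_frame('scene'))
v=[.6267,.0642,-.0753]; s=get_state();print(s['t'],s['eef_pos'],s['ee_rot'],s['force'],s['width'],s['gripper_force'],abs(s['qd']).max())
e=s['eef_pos'];d=np.array([np.cos(v[2]),np.sin(v[2]),0])
print('predicted far/near px if level',proj('scene',e+.245*d-[0,0,.006]),proj('scene',e-.065*d-[0,0,.006]))
c=(np.array(proj('scene',e+.245*d))).round(); print(c)"
```

```text
15.4 [0.41100621 0.17498307 0.27132653] [-3.14156088e+00 -1.43791131e-05 -7.54663046e-02] [ 0.22494362 -0.01229985 -1.10168534] 0.011318601127009786 49.99308228492737 0.002064028237581223
predicted far/near px if level [392.62460887 159.82659905] [340.56483726 104.36335358]
[393. 158.]
```

View pics/s9.png

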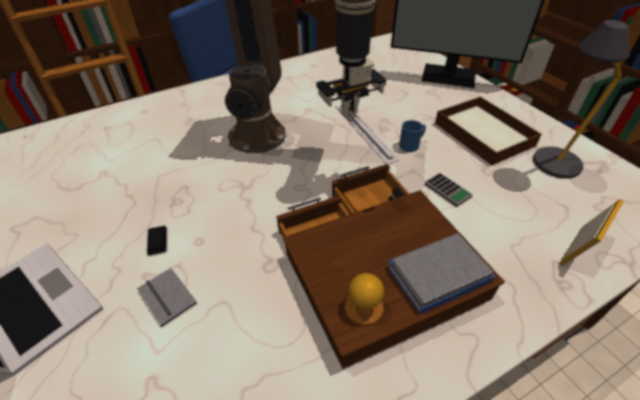

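The far end is seen at (392,159), within a pixel or so of the level prediction (392.6,159.8). The other drawer and the things on the desk look unmoved, so I'm handing in.

```bash
python3 -c "
from station import *
print(job_done())"
```

```text
the job is handed in; nothing more can be done
None
```

I pulled the left drawer to its stop, drew the straightedge out on the slant, and handed in with it gripped at 50 N, level, still and about 26 cm above the desk; no verdict came back.

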